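Hang a second slotted weight on the weight stand and throw the load lever

ROBOT

A 6-joint arm with a two-finger parallel gripper is mounted at the origin on a cart in front of the work surface, level with it; the furniture and walls round the work are solid. World frame = base frame: x ahead of the robot, y to its left, z up, the work surface at z = 0. Lengths are in mm, angles in rad, forces in N, time in s.
With the tool pointing down it reaches from about 275 to 850 mm from the base axis. Payload 19 kg.
Tool frame: the origin (TCP) lies at the centre of the arm's flange, where the gripper is bolted on; the fingertips stand 173 mm ahead of it and the grasp point (between the pads) lies 155 mm ahead of it; y points along the fingers, z is the direction in which the jaws open and shut, and the axes are right-handed (so a half turn about y gives the same grasp; the last joint's range is limited). The gripper opens to 85 mm and grips with 20 to 120 N. Pads are 22 mm wide; open, the fingers measure 114 mm over their backs; the gripper's body (76 mm by 85 mm) begins 54 mm behind the grasp point. The pads swing forward as they close: fully open they stand 13 mm farther back than shut.
Start: joints at [1.062, 0.15, 1.437, -0, 1.554, -0.134], TCP at [210.51, 535.067, 404.667] pointing down, gripper open.
Joint ranges: [-2.8, 2.8], [-0.68, 2.1], [0.12, 2.68], [-1.39, 4.53], [0.16, 2.79], [-2.81, 2.81]. Speed limits (rad/s): [1.89, 1.89, 2.22, 3.01, 3.01, 3.01].

INTERFACE

Orientations are given as [roll, pitch, yaw] about the fixed x, y, z axes, in that order (R = Rz(yaw) Ry(pitch) Rx(roll)).
In Python, from plant import ctrl gives the robot as it stands.
- The arm moves only by the shell command python3 -m handwheel 'ROWS'. ROWS is JSON, a list of rows, each a list of 3 entries, a list of its own where there are three numbers: the shift along the world's x, y, z as a fraction of full scale, then the turn, a rotation vector about the world's x, y, z as a fraction of full scale, then the opening, from 0 (shut) to 1 (fully open). A call has 1 to 10 rows; each row shifts and turns the commanded pose from where the row before left it; what a row does not reach is not made up. Full scale, the value 1, is 4 cm for a shift and 0.1 rad for a turn. A row lasts 1/10 s, in which the tool goes at most 50 mm and 8.59 degrees, less where a joint would pass 70% of its speed; a pose out of reach is approached as far as the arm can. A call with a number of a shift or a turn outside -1 to 1 is refused whole. A call with a gripper value outside its range is refused whole. The fingers move at their own pace and stop on an object; the grip force is fixed at half the most. Time passes only in rows, so rows that do not move let the fingers close. It gives the time, the measured TCP pose, the force and the opening at its end, in the units of the state.
- ctrl.get_obs(): the state, without advancing time (a new reading comes with each control period).
- ctrl.grab_frame(name): name is "scene" or "top" or "wrist"; returns the picture (480x640x3 uint8, red, green, blue); there is no depth.
- ctrl.get_calibration(name): a dict with "camera_matrix" (3x3 intrinsics, pixels), "R" (3x3) and "t" (3): a world point X has camera coordinates R X + t. Camera axes: x right, y down, z forward; pixel columns grow to the right and rows downward; lengths in mm; the calibration is good to about 2 mm. A picture is of the moment at which its call begins: read the wrist's pose just before it. get_calibration takes no time and is no camera call; for the wrist camera it gives the pose at the moment of the call.
- ctrl.sign_off(): hands the job in, once; it reports no verdict.
Trained networks look in the newest picture that a camera, given by its name, has taken for a name from the list of things; names that differ only in an ending like _2 or _b are one class to them, and where a whole thing is asked for, a point or a joint stands for the part that bears it (a point fixed in the world has none). Each returns a list of dicts, best first, with "p" (0 to 1); they miss things now and then, are a little off and sometimes report something else, mostly with a low value. They report only what shows in the picture. A call takes as long as a camera call.
- ctrl.silhouettes(query, camera): "pixels" (480x640 bool, what is visible of it) and "point" ([column, row] in pixels, amid what is visible of it).
- ctrl.tip_of(query, camera): "point" ([column, row] in pixels: a listed point, or the origin of a listed thing).
The state is a dict: "t": time; "joint_positions": joint angles; "qvel": joint speeds; "effort": joint torques, N m; "tool_pos": TCP position; "tcp_rot": TCP orientation; "ft_force": force on the tool from outside, world axes, zero at the start; "wrist_torque": the same for the moment, N m; "width": finger opening in mm.
Only numpy, scipy, OpenCV 4.12 (cv2) and the standard library are available. Lean on these libraries where they do the work, as an engineer would, in place of code of your own. Each camera call takes 0.05 s, during which the arm holds its last target.

TASK

The weight stand on the right of the bench carries one slotted weight on its hanger. Take the loose slotted weight from the left of the bench and hang it on the hanger, its slot pushed fully home on the stem and lying flat on top of the first, with its slot facing the opposite way (within about 40 degrees) so that neither can slide off; only then flip the lever on the stand's base over to its rear stop. Leave the first weight on the hanger and do not push the other loose things about.

Things in the scene. Friction and masses are not known exactly. Their poses are not given: they have to be found in the camera images.
- stand: Grey weight stand, fixed on the bench. Origin on the bench straight below the hanger's axis; x to its rear (roughly away from the robot), y to its left, z up. Base plate 14 mm thick, x -35 to +140, y -140 to +55 mm. Column of 20 mm diameter at x +118. A grey head overhangs the hanger (x -42 to +42, y -36 to +36, z 205 to 259 mm): to work under it a gripper must lean 20 to 50 degrees away from the stem.
- hanger_seat (a point): Centre of the top of the hanger's pan, 55 mm above the bench. The hanger is fixed: a 9 mm round stem, upright from this point to the head above, with a round black pan of 60 mm diameter at its foot.
- weight_a: The slotted weight already on the hanger, loose, same shape as weight_b. Origin at the centre of the underside; +x points out of the slot's open mouth, the handle is at -x, z up. It rests on the pan.
- weight_b: The loose slotted weight to be hung, 0.13 to 0.21 kg, lying flat on the bench at the start: plain metal disc, 80 mm diameter, 12 mm thick, with a slot 18 mm wide from the rim to 6 mm past the centre and a black bar handle opposite the slot. Origin at the centre of the underside; +x points out of the slot's mouth, z up. Hung in place its underside is 67 mm above the bench.
- weight_b_grip (a point): Grip point in weight_b's handle, 65 mm from the disc's centre on the side away from the slot (-x), 38 mm above the underside. The handle is a bar 10 mm thick (along y: pinch this), 20 mm deep, 50 mm long; it starts outside the rim and leans outward (to -x) 25 degrees from vertical; top 58 mm above the underside, 82 mm from the centre.
- weight_b_slot (a point): Middle of the slot's mouth of weight_b, 38 mm from its centre, half-way up the disc.
- load_lever (a joint): Lever at the right of the stand's base, steel rod with black ball knob, in rad: 0 = leaning to the front (-x of the stand), 1.0 = leaning to the rear stop. Turns about the stand's y axis through x +20, y -120, z 34 mm; leans 0.5 rad from vertical at either stop and falls by its weight to the nearer stop (about 1 N at the knob moves it).
- lever_knob (a point): Centre of the lever's 26 mm ball knob, 85 mm from the lever's axis.
- red_case: Small red case, 48 x 70 x 22 mm, bystander; origin at the centre of its underside.
- flux_bottle: Small green bottle with a white spout, 33 mm diameter, 90 mm high, bystander behind the ball vise; origin at the centre of its underside.
- bur_block: Yellow block with burs standing in it, 50 x 36 x 54 mm, bystander; origin at the centre of its underside.

How it is judged:
By the outcome, as a careful person would: the job done as asked, in the order asked, and still so for the second after the job is handed in, with the robot touching nothing.
It also fails if it takes over 48 s, if anything falls off the work surface, if the arm or the gripper's body presses on something with over 40 N, if the wrist force passes 120 N, or if a joint passes its speed limit or range.

## Working session

There is one attempt and no reset: what is moved stays moved. The work goes in short steps, Python scripts to look and compute and a shell command to move; the robot and the scene stay as the last step left them, time stands still between calls to the robot, and variables do not carry over. Pictures are saved under pics/ and viewed, and the job is handed in when it is done.

```bash
ls; mkdir -p pics; python3 - <<'E'
from plant import ctrl
import cv2,numpy as np
o=ctrl.get_obs(); print({k:np.round(v,3).tolist() for k,v in o.items()})
for n in ["scene","top","wrist"]:
    im=ctrl.grab_frame(n); cv2.imwrite(f"pics/{n}0.png",im[:,:,::-1])
    c=ctrl.get_calibration(n); print(n,{k:np.round(v,3).tolist() for k,v in c.items()})
    for q in ["weight_b","hanger_seat","weight_b_grip","weight_b_slot","lever_knob","stand","red_case","flux_bottle","bur_block"]:
        r=ctrl.tip_of(q,n); print(n,q,[(np.round(d["point"]).tolist(),round(d["p"],2)) for d in r])
E
```

```text
pics
{'t': 0.0, 'joint_positions': [1.062, 0.151, 1.438, -0.0, 1.554, -0.134], 'qvel': [0.0, -0.001, -0.001, 0.0, -0.0, 0.0], 'effort': [-0.0, -71.303, -57.088, -0.0, 0.009, -0.0], 'tool_pos': [210.486, 535.045, 404.102], 'tcp_rot': [-1.572, 0.0, -0.375], 'ft_force': [0.574, -0.129, -0.165], 'wrist_torque': [0.064, -0.015, -0.023], 'width': 85.248}
scene {'camera_matrix': [[488.454, 0.0, 315.868], [0.0, 488.454, 241.658], [0.0, 0.0, 1.0]], 'R': [[0.844, -0.536, 0.011], [-0.253, -0.416, -0.874], [0.473, 0.735, -0.487]], 't': [-554.712, 250.817, 1053.744]}
scene weight_b [([345.0, 312.0], 0.94), ([266.0, 254.0], 0.65)]
scene hanger_seat [([346.0, 314.0], 0.68), ([271.0, 243.0], 0.3)]
scene weight_b_grip [([253.0, 245.0], 0.65)]
scene weight_b_slot [([273.0, 240.0], 0.6)]
scene lever_knob [([350.0, 332.0], 0.55), ([344.0, 314.0], 0.49)]
scene stand [([346.0, 335.0], 0.91)]
scene red_case [([227.0, 227.0], 0.84)]
scene flux_bottle []
scene bur_block [([270.0, 223.0], 0.69)]
top {'camera_matrix': [[485.903, 0.0, 315.152], [0.0, 485.903, 238.04], [0.0, 0.0, 1.0]], 'R': [[0.011, -1.0, 0.007
[... 220 characters left out ...]
287.0], 0.71)]
top weight_b_slot [([229.0, 250.0], 0.96), ([288.0, 180.0], 0.46)]
top lever_knob [([489.0, 303.0], 0.5), ([431.0, 272.0], 0.42), ([151.0, 279.0], 0.19)]
top stand [([424.0, 270.0], 0.7)]
top red_case [([156.0, 279.0], 0.55)]
top flux_bottle [([286.0, 181.0], 0.6)]
top bur_block [([169.0, 223.0], 0.8)]
wrist {'camera_matrix': [[390.436, 0.0, 322.209], [0.0, 390.436, 242.418], [0.0, 0.0, 1.0]], 'R': [[0.366, 0.931, 0.0], [0.881, -0.347, 0.323], [0.301, -0.118, -0.946]], 't': [-575.425, -42.093, 380.35]}
wrist weight_b []
wrist hanger_seat []
wrist weight_b_grip []
wrist weight_b_slot []
wrist lever_knob []
wrist stand []
wrist red_case []
wrist flux_bottle []
wrist bur_block []
```

View pics/scene0.png

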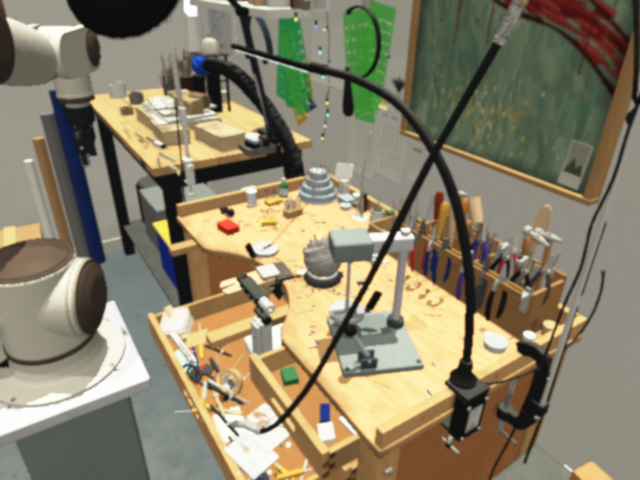

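View pics/top0.png

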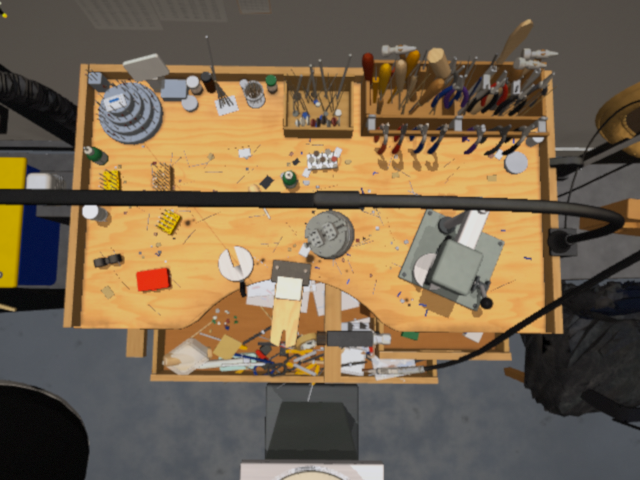

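View pics/wrist0.png

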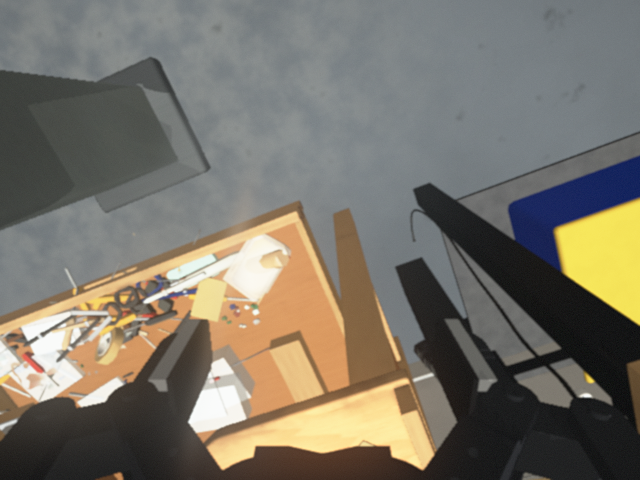

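```bash
cat > h.py <<'E'
import numpy as np,cv2
from plant import ctrl
def bp(n,uv,z,cal=None):
    c=cal or ctrl.get_calibration(n);K,R,t=[np.array(c[k]) for k in("camera_matrix","R","t")]
    d=R.T@np.linalg.inv(K)@np.array([uv[0],uv[1],1.]);o=-R.T@t
    return o+d*(z-o[2])/d[2]
def pj(n,X,cal=None):
    c=cal or ctrl.get_calibration(n);K,R,t=[np.array(c[k]) for k in("camera_matrix","R","t")]
    p=K@(R@np.array(X,float)+np.asarray(t));return p[:2]/p[2]
def crop(src,dst,x0,y0,x1,y1,s):
    im=cv2.imread(src)[y0:y1,x0:x1];cv2.imwrite(dst,cv2.resize(im,None,fx=s,fy=s,interpolation=cv2.INTER_CUBIC))
E
python3 - <<'E'
from h import *
crop("pics/top0.png","pics/t1.png",390,195,520,325,5)
crop("pics/top0.png","pics/t2.png",200,230,330,320,6)
crop("pics/scene0.png","pics/s1.png",300,210,430,380,4)
print("centre top12",bp("top",(236,264),12),"slot6",bp("top",(229,250),6),"grip38",bp("top",(244,287),38))
for c in [(431,208),(503,242),(470,308),(400,275)]: print(c,bp("top",c,14))
print("scene slot",bp("scene",(273,240),6),"grip",bp("scene",(253,245),38),"c",bp("scene",(266,254),12))
E
```

```text
centre top12 [588.80417651 179.15852718  12.        ] slot6 [621.25454572 197.15292999   6.        ] grip38 [536.45692439 155.86949033  38.        ]
(431, 208) [ 723.67853065 -269.37286073   14.        ]
(503, 242) [ 646.28560923 -434.41310084   14.        ]
(470, 308) [ 494.76705164 -354.57730624   14.        ]
(400, 275) [ 567.76187023 -196.08542179   14.        ]
scene slot [636.96792609 215.82950489   6.        ] grip [546.96579256 167.65128595  38.        ] c [574.89521187 142.09146952  12.        ]
```

View pics/t1.png

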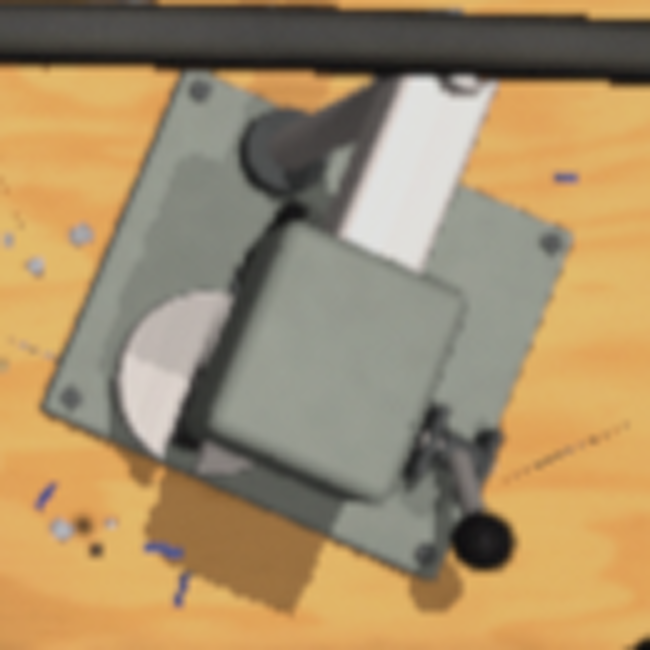

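View pics/t2.png

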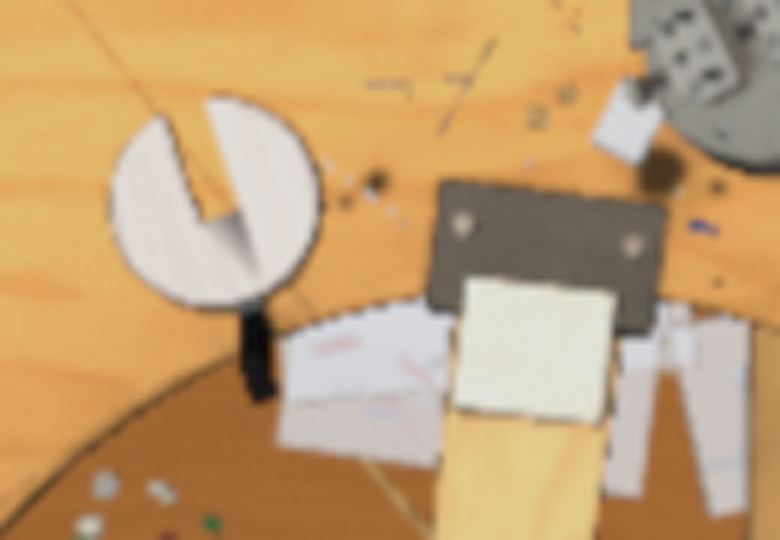

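View pics/s1.png

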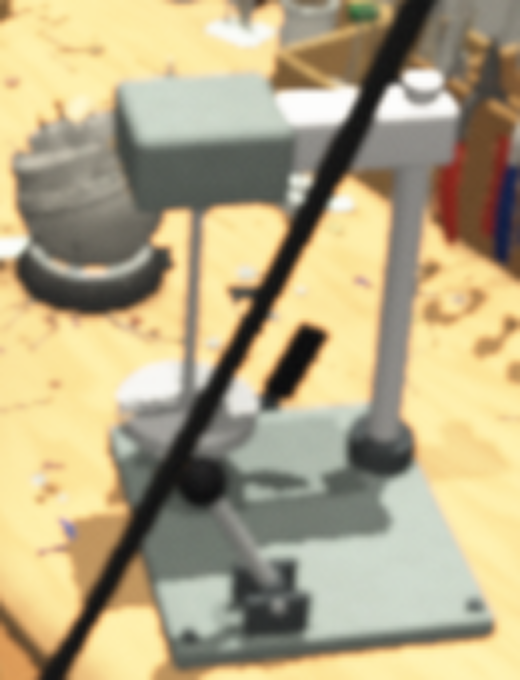

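```bash
cat >> h.py <<'E'
from scipy.optimize import least_squares
def fitstand(obs,x0=(590,-290,-.4)):
    f=lambda p:np.concatenate([pj(n,T(p,X))-uv for n,X,uv in obs])
    return least_squares(f,x0,loss="soft_l1")
def T(p,X):
    c,s=np.cos(p[2]),np.sin(p[2]);return np.array([p[0]+c*X[0]-s*X[1],p[1]+s*X[0]+c*X[1],X[2]+(p[3] if len(p)>3 else 0)])
def disc(im,n,p,s,x0,y0,col):
    def L(P,closed=False):
        P=np.array([(pj(n,T(p,X))-[x0,y0])*s+s/2 for X in P]);cv2.polylines(im,[P.round().astype(int)],closed,col,1)
    a=np.linspace(0.227,2*np.pi-.227,50)
    for z in(0,12):L([(40*np.cos(t),40*np.sin(t),z) for t in a]+[(-6,-9,z),(-6,9,z)],True)
    u=np.array([-np.sin(.436),0,np.cos(.436)]);top=np.array([-82,0,58]);
    for y in(-5,5):
        v=np.array([np.cos(.436),0,np.sin(.436)]);g=np.array([-65,y,38])
        L([g+u*25*i+v*10*j for i,j in((-1,-1),(-1,1),(1,1),(1,-1))],True)
E
python3 - <<'E'
from h import *
tp=lambda x,y:(390+x/5-.5,195+y/5-.5)
sc=lambda x,y:(300+x/4-.5,210+y/4-.5)
obs=[("top",(140,55,14),tp(190,68)),("top",(140,-140,14),tp(574,235)),("top",(-35,55,14),tp(42,405)),("top",(-35,-140,14),tp(442,578)),
("scene",(140,-140,14),sc(494,622)),("scene",(-35,-140,14),sc(178,652)),("scene",(-35,55,14),sc(112,432))]
r=fitstand(obs);print(r.x,r.fun.round(1))
p=r.x
print("knob front",T(p,(20-85*np.sin(.5),-120,34+85*np.cos(.5))),"rear",T(p,(20+85*np.sin(.5),-120,34+85*np.cos(.5))))
for n,f,x0,y0,x1,y1,s in(("top","top0",390,195,520,325,6),("scene","scene0",300,210,430,380,4),):
    im=cv2.resize(cv2.imread(f"pics/{f}.png")[y0:y1,x0:x1],None,fx=s,fy=s,interpolation=cv2.INTER_CUBIC)
    for dy,col in((np.pi-.3,(0,0,255)),(np.pi,(0,255,0)),(np.pi+.3,(255,0,0))):
        disc(im,n,(p[0],p[1],p[2]+dy,55),s,x0,y0,col)
    H=[(a,b,c) for c in(205,259) for a,b in((-42,-36),(42,-36),(42,36),(-42,36))]+[(0,0,55),(0,0,205),(20-85*np.sin(.5),-120,34+85*np.cos(.5))]
    for X in H:
        q=(pj(n,T(p,X))-[x0,y0])*s;cv2.circle(im,tuple(int(v) for v in q),3,(255,0,255),-1)
    cv2.imwrite(f"pics/ov_{n}.png",im)
E
```

```text
[ 5.75627865e+02 -2.56584685e+02 -4.07558035e-01] [ 0.1 -1.1  1.3 -0.5  0.4  0.6 -0.5  1.   1.6 -1.  -0.7  0.3 -0.9 -2.7]
knob front [ 509.01216389 -358.53055038  108.59451776] rear [ 583.83876907 -390.83551651  108.59451776]
```

View pics/ov_scene.png

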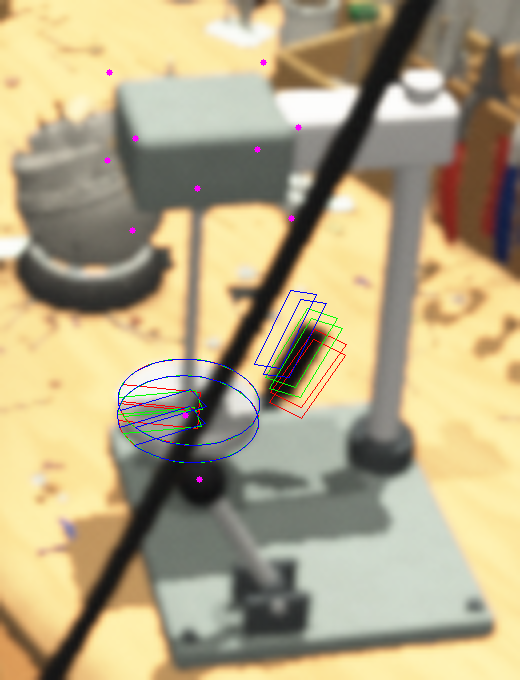

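View pics/ov_top.png

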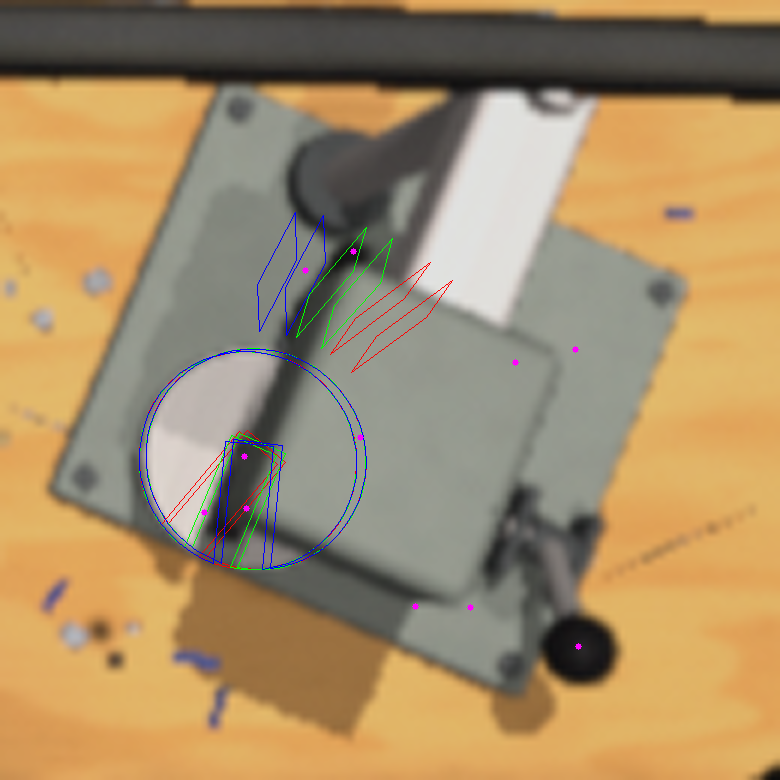

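```bash
python3 - <<'E'
from h import *
n="top";x0,y0,s=200,230,6
tp=lambda x,y:np.array((x0+x/s-.5,y0+y/s-.5))
obs=[(n,(-82-4.5,0,58-4),tp(260,400)),(n,(-6,9,12),tp(203,223)),(n,(39,9,12),tp(163,116)),(n,(39,-9,12),tp(207,98))]
# rim extreme points left/right/bottom
def f(p):
    a=np.linspace(0,6.28,360);P=np.array([pj(n,(p[0]+40*np.cos(t),p[1]+40*np.sin(t),12)) for t in a])
    e=[P[:,0].min()-tp(108,0)[0],P[:,0].max()-tp(322,0)[0],P[:,1].max()-tp(0,308)[1]]
    return np.concatenate([pj(n,T(p,X))-uv for n,X,uv in obs]+[e])
r=least_squares(f,(588,179,.3),loss="soft_l1");p=r.x;print(p,r.fun.round(1))
g=T(p,(-65,0,38));print("grip",g,"dir",np.cos(p[2]),np.sin(p[2]))
im=cv2.resize(cv2.imread("pics/top0.png")[230:320,200:330],None,fx=s,fy=s,interpolation=cv2.INTER_CUBIC)
disc(im,n,p,s,x0,y0,(0,0,255));cv2.imwrite("pics/ovb.png",im)
x0,y0,x1,y1,s=220,200,330,300,6
im=cv2.resize(cv2.imread("pics/scene0.png")[y0:y1,x0:x1],None,fx=s,fy=s,interpolation=cv2.INTER_CUBIC)
disc(im,"scene",p,s,x0,y0,(0,0,255));cv2.imwrite("pics/ovbs.png",im)
E
```

```text
Traceback (most recent call last):
  File "h.py", line 8, in pj
    c=cal or ctrl.get_calibration(n);K,R,t=[np.array(c[k]) for k in("camera_matrix","R","t")]
             ~~~~~~~~~~~~~~~~~~~~^^^
ValueError: time passes only in moves, steps and waits
```

Too many calibration calls; cache it.

```bash
python3 - <<'E'
s=open('h.py').read()
s=s.replace("cal or ctrl.get_calibration(n)","cal or gc(n)").replace("def bp(","""_C={}
def gc(n):
    if n not in _C:_C[n]=ctrl.get_calibration(n)
    return _C[n]
def bp(""",1)
open('h.py','w').write(s)
E
cat > fb.py <<'E'
from h import *
n="top";x0,y0,s=200,230,6
tp=lambda x,y:np.array((x0+x/s-.5,y0+y/s-.5))
obs=[(n,(-82-4.5,0,58-4),tp(260,400)),(n,(-6,9,12),tp(203,223)),(n,(39,9,12),tp(163,116)),(n,(39,-9,12),tp(207,98))]
def f(p):
    a=np.linspace(0,6.28,360);P=np.array([pj(n,(p[0]+40*np.cos(t),p[1]+40*np.sin(t),12)) for t in a])
    e=[P[:,0].min()-tp(108,0)[0],P[:,0].max()-tp(322,0)[0],P[:,1].max()-tp(0,308)[1]]
    return np.concatenate([pj(n,T(p,X))-uv for n,X,uv in obs]+[e])
r=least_squares(f,(588,179,.3),loss="soft_l1");p=r.x;print(p,r.fun.round(1))
g=T(p,(-65,0,38));print("grip",g,"dir",np.cos(p[2]),np.sin(p[2]))
im=cv2.resize(cv2.imread("pics/top0.png")[230:320,200:330],None,fx=s,fy=s,interpolation=cv2.INTER_CUBIC)
disc(im,n,p,s,x0,y0,(0,0,255));cv2.imwrite("pics/ovb.png",im)
x0,y0,x1,y1,s=220,200,330,300,6
im=cv2.resize(cv2.imread("pics/scene0.png")[y0:y1,x0:x1],None,fx=s,fy=s,interpolation=cv2.INTER_CUBIC)
disc(im,"scene",p,s,x0,y0,(0,0,255));cv2.imwrite("pics/ovbs.png",im)
E
python3 fb.py
```

```text
[5.91026648e+02 1.80857607e+02 3.18326502e-01] [ 0.8  3.5 -1.1  0.   0.  -0.8  0.2 -0.2  0.3 -0.4 -0.3]
grip [529.2922148 160.5140649  38.       ] dir 0.9497605150836187 0.3129775774526017
```

View pics/ovb.png

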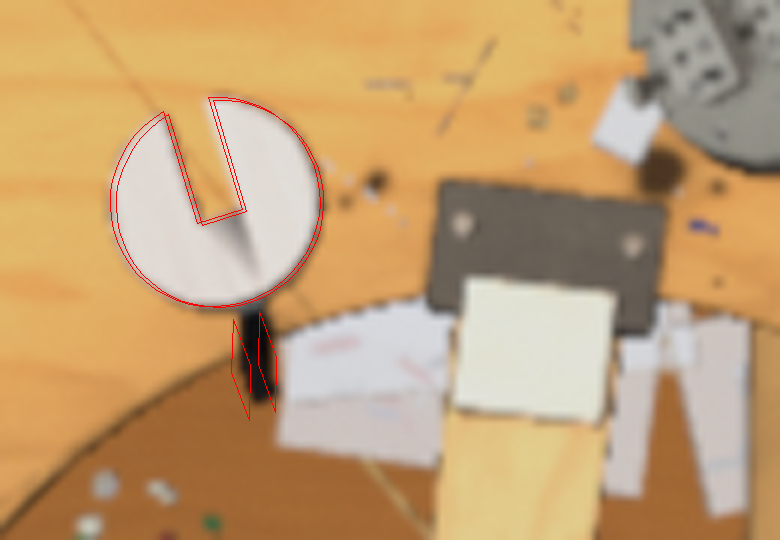

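View pics/ovbs.png

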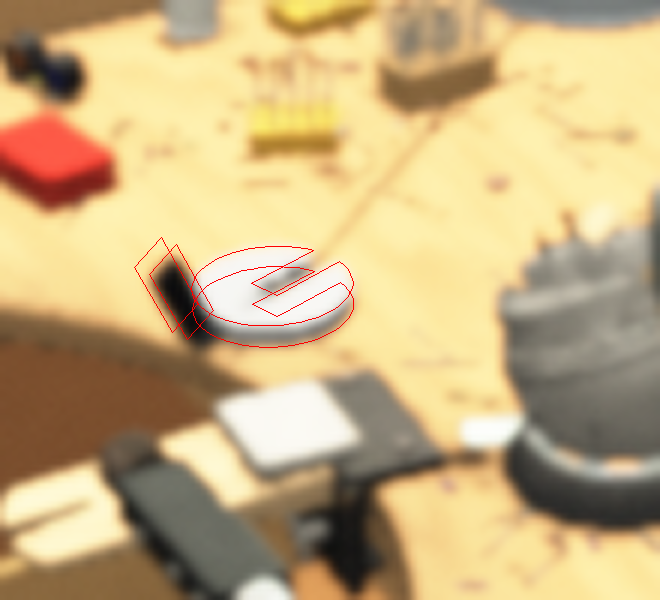

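```bash
cat >> h.py <<'E'
from scipy.spatial.transform import Rotation as Ro
def Rt(psi,th):
    d=np.array([np.sin(th)*np.cos(psi),np.sin(th)*np.sin(psi),-np.cos(th)]);z=np.array([-np.sin(psi),np.cos(psi),0]);
    return np.c_[np.cross(d,z),d,z]
def go(grip,psi,th,back=0):
    o=ctrl.get_obs();R=Rt(psi,th);p=np.array(grip)-R[:,1]*(155+back)
    dp=(p-o["tool_pos"])/40;w=(Ro.from_matrix(R)*Ro.from_euler("xyz",o["tcp_rot"]).inv()).as_rotvec()/.1
    print("t",o["t"],"total shift units",dp.round(2),"turn units",w.round(2),"F",np.round(o["ft_force"],1),"w",round(float(o["width"]),1))
    print("grasp pt now",(np.array(o["tool_pos"])+155*Ro.from_euler("xyz",o["tcp_rot"]).as_matrix()[:,1]).round(1))
E
python3 -c "
from h import *
go((529.3,160.5,38),.318,.5,100)"
```

```text
t 1.5 total shift units [  5.07 -10.32  -3.57] turn units [-0.14 -5.1   6.78] F [-0.6 -0.2 -0.1] w 85.3
grasp pt now [210.5 535.1 249.7]
```

```bash
python3 -m handwheel '[[[0.46,-0.94,-0.32],[-0.01,-0.46,0.62],1],[[0.46,-0.94,-0.32],[-0.01,-0.46,0.62],1],[[0.46,-0.94,-0.32],[-0.01,-0.46,0.62],1],[[0.46,-0.94,-0.32],[-0.01,-0.46,0.62],1],[[0.46,-0.94,-0.32],[-0.01,-0.46,0.62],1],[[0.46,-0.94,-0.32],[-0.01,-0.46,0.62],1],[[0.46,-0.94,-0.32],[-0.01,-0.46,0.62],1],[[0.46,-0.94,-0.32],[-0.01,-0.46,0.62],1],[[0.46,-0.94,-0.32],[-0.01,-0.46,0.62],1],[[0,0,0],[0,0,0],1]]'
python3 -c "
from h import *
go((529.3,160.5,38),.318,.5,100)"
```

```text
t: 2.5
tool_pos: [377.2, 192.7, 288.1]
tcp_rot: [-1.543, -0.408, 0.185]
ft_force: [0.1, -0.3, 0.6]
width: 85.1
t 2.5 total shift units [ 0.9  -1.76 -0.66] turn units [-0.01 -0.95  1.21] F [ 0.1 -0.3  0.6] w 85.1
grasp pt now [436.9 208.2 145.9]
```

```bash
python3 -m handwheel '[[[0.45,-0.88,-0.33],[0,-0.48,0.6],1],[[0.45,-0.88,-0.33],[0,-0.48,0.6],1],[[0,0,0],[0,0,0],1],[[0,0,0],[0,0,0],1]]'
python3 - <<'E'
from h import *
go((529.3,160.5,38),.318,.5,100)
cal=ctrl.get_calibration("wrist");im=ctrl.grab_frame("wrist");cv2.imwrite("pics/w1.png",im[:,:,::-1])
import json;json.dump({k:np.array(v).tolist() for k,v in cal.items()},open("w1.json","w"))
for q in("weight_b","weight_b_grip","weight_b_slot"):print(q,[(np.round(d["point"]),round(d["p"],2)) for d in ctrl.tip_of(q,"wrist")])
p=(591,180.9,.318)
im=im[:,:,::-1].copy()
import h;h._C["wrist"]=cal
disc(im,"wrist",p,1,0,0,(0,0,255));cv2.imwrite("pics/w1o.png",im)
E
```

```text
t: 2.9
tool_pos: [409.2, 132.7, 265.4]
tcp_rot: [-1.561, -0.49, 0.301]
ft_force: [0.0, 0.1, 0.1]
width: 85.4
t 2.9 total shift units [ 0.1  -0.26 -0.09] turn units [-0.05 -0.12  0.12] F [0.  0.1 0.1] w 85.4
grasp pt now [478.4 155.8 128.7]
weight_b [(array([308., 272.]), 0.6)]
weight_b_grip [(array([298., 253.]), 0.97)]
weight_b_slot [(array([312., 303.]), 0.65)]
```

View pics/w1o.png

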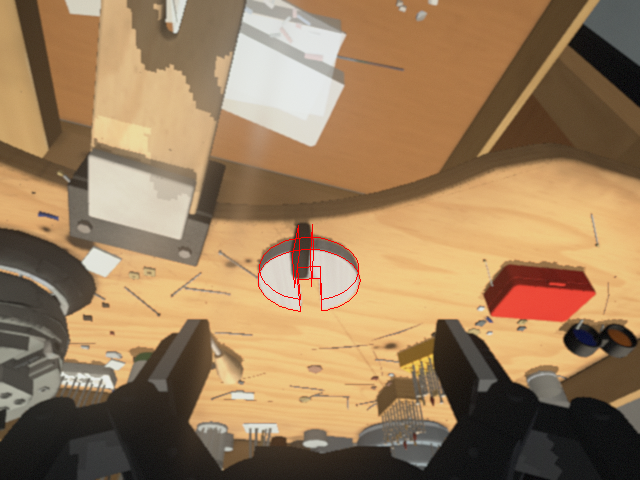

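```bash
python3 - <<'E'
from h import *
crop("pics/w1.png","pics/w1a.png",240,200,380,330,5)
crop("pics/w1o.png","pics/w1b.png",240,200,380,330,5)
E
```

```text
(no output)
```

View pics/w1a.png

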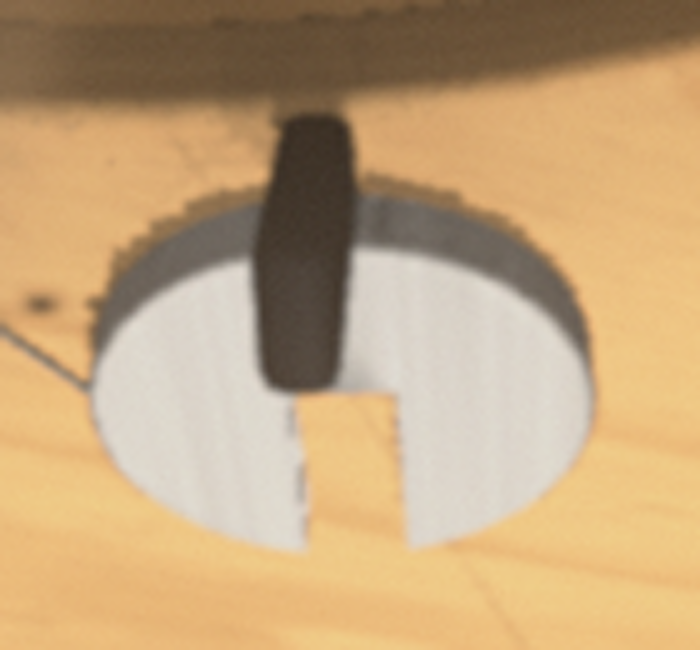

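View pics/w1b.png

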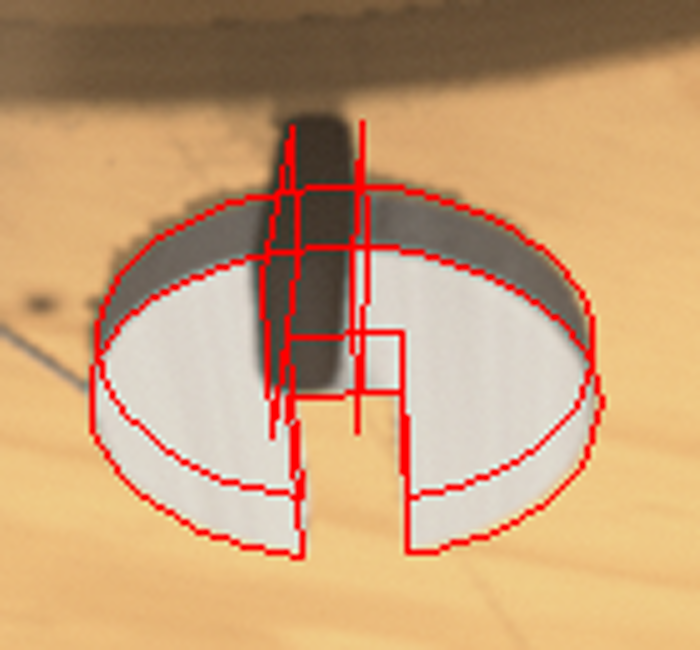

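```bash
python3 -c "
from h import *
go((530,159.6,39),.312,.5,100)
go((530,159.6,39),.312,.5,0)"
```

```text
t 3.1 total shift units [ 0.12 -0.3  -0.07] turn units [-0.05 -0.1   0.02] F [ 0.1 -0.1  0.3] w 85.5
grasp pt now [478.2 157.3 129.1]
t 3.1 total shift units [ 1.26  0.07 -2.27] turn units [-0.05 -0.1   0.02] F [ 0.1 -0.1  0.3] w 85.5
grasp pt now [478.2 157.3 129.1]
```

```bash
python3 -m handwheel '[[[0.12,-0.3,-0.07],[-0.05,-0.1,0.02],1],[[0.28,0.09,-0.55],[0,0,0],1],[[0.28,0.09,-0.55],[0,0,0],1],[[0.29,0.1,-0.55],[0,0,0],1],[[0.29,0.09,-0.55],[0,0,0],1],[[0,0,0],[0,0,0],1],[[0,0,0],[0,0,0],1]]'
python3 - <<'E'
from h import *
go((530,159.6,39),.312,.5,0)
im=ctrl.grab_frame("wrist");cv2.imwrite("pics/w2.png",im[:,:,::-1])
E
```

```text
t: 3.8
tool_pos: [459.2, 136.5, 174.7]
tcp_rot: [-1.571, -0.498, 0.312]
ft_force: [0.3, 0.1, 0.2]
width: 85.4
t 3.8 total shift units [0.   0.01 0.01] turn units [ 0.   -0.02  0.  ] F [0.3 0.1 0.2] w 85.4
grasp pt now [529.7 159.2  38.6]
```

View pics/w2.png

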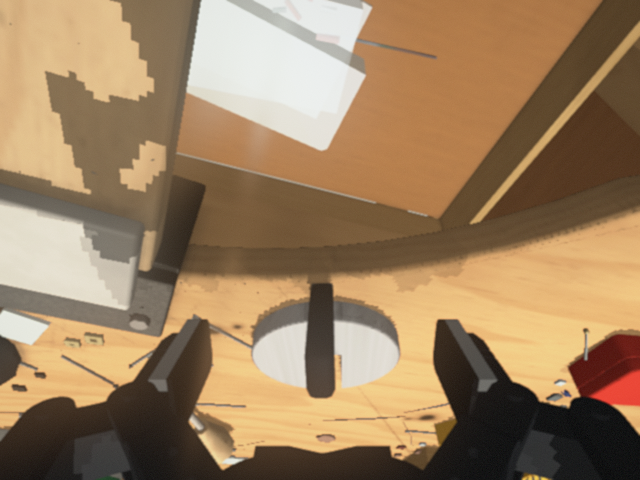

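The handle (320,340) is centred between the pads and clear. Close.

```bash
python3 -m handwheel '[[[0,0,0],[0,0,0],0],[[0,0,0],[0,0,0],0],[[0,0,0],[0,0,0],0],[[0,0,0],[0,0,0],0],[[0,0,0],[0,0,0],0],[[0,0,0],[0,0,0],0],[[0,0,0],[0,0,0],0],[[0,0,0],[0,0,0],0]]'
```

```text
t: 4.65
tool_pos: [459.6, 135.7, 174.7]
tcp_rot: [-1.571, -0.5, 0.311]
ft_force: [-4.4, -1.4, 6.2]
width: 8.9
```

```bash
python3 -m handwheel '[[[0,0,0.2],[0,0,0],0],[[0,0,0.5],[0,0,0],0],[[-0.2,0,0.8],[0,0,0],0],[[-0.3,0,0.8],[0,0,0],0],[[-0.3,0,0.7],[0,0,0],0],[[0,0,0],[0,0,0],0],[[0,0,0],[0,0,0],0]]'
python3 - <<'E'
from h import *
import h
for a in(1,): go((514,-235,120),-.34,.5,0)
cal=ctrl.get_calibration("wrist");im=ctrl.grab_frame("wrist");cv2.imwrite("pics/w3.png",im[:,:,::-1])
o=ctrl.get_obs();R=Ro.from_euler("xyz",o["tcp_rot"]).as_matrix();g=np.array(o["tool_pos"])+155*R[:,1]
psi=np.arctan2(R[1,1],R[0,1]);h._C["wrist"]=cal
p=(g[0]+65*np.cos(psi),g[1]+65*np.sin(psi),psi,g[2]-38.5);print(p)
im=im[:,:,::-1].copy();disc(im,"wrist",p,1,0,0,(0,0,255));cv2.imwrite("pics/w3o.png",im)
E
```

```text
t: 5.35
tool_pos: [427.3, 135.7, 295.1]
tcp_rot: [-1.572, -0.5, 0.311]
ft_force: [-0.1, 0.2, -2.0]
width: 9.4
t 5.35 total shift units [ 0.42 -8.65 -0.98] turn units [ 0.01  0.   -6.51] F [-0.1  0.2 -2. ] w 9.4
grasp pt now [498.1 158.4 159.1]
(np.float64(559.8178920697296), np.float64(178.13581988600316), np.float64(0.3101079564112562), np.float64(119.58135267212532))
```

View pics/w3o.png

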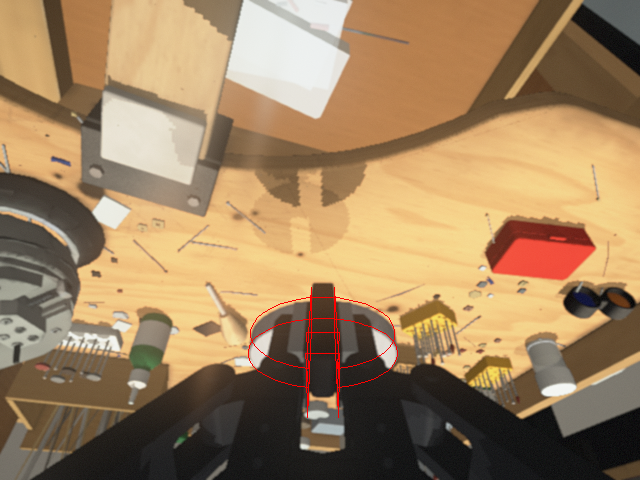

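```bash
python3 - <<'E'
from h import *
crop("pics/w3.png","pics/w3a.png",230,270,420,420,4)
crop("pics/w3o.png","pics/w3b.png",230,270,420,420,4)
E
```

```text
(no output)
```

View pics/w3a.png

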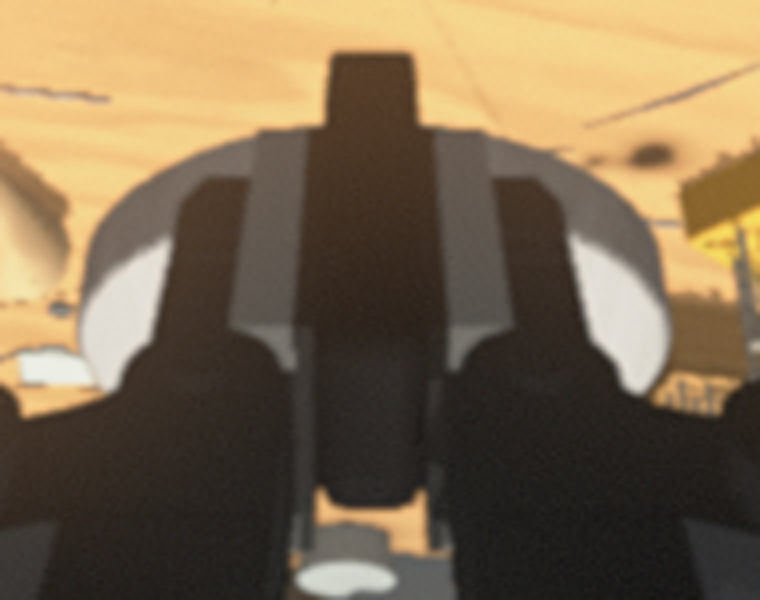

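View pics/w3b.png

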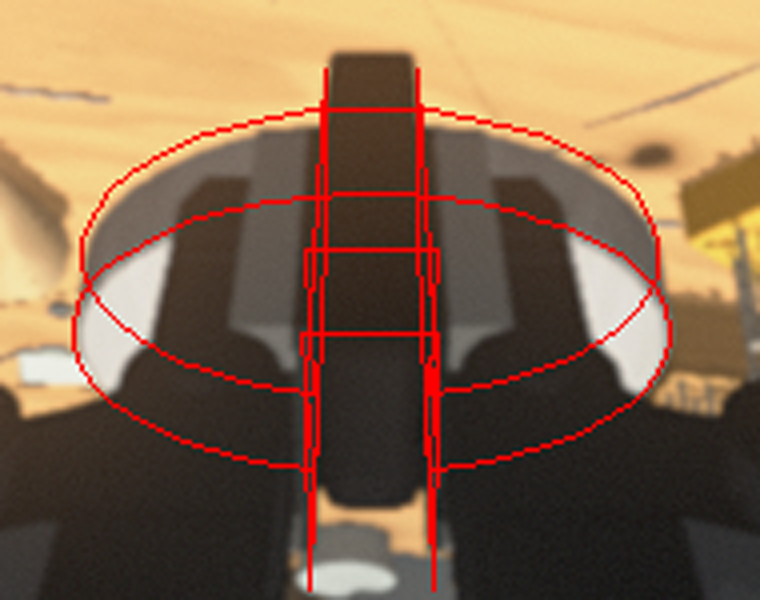

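```bash
python3 - <<'E'
from h import *
import h
h._C["wrist"]=ctrl.get_calibration("wrist")
o=ctrl.get_obs();R=Ro.from_euler("xyz",o["tcp_rot"]).as_matrix();g=np.array(o["tool_pos"])+155*R[:,1];psi=np.arctan2(R[1,1],R[0,1])
c=lambda x,y:np.array((230+x/4-.5,270+y/4-.5))
lo=[c(*q) for q in((258,130),(200,148),(140,182),(105,220),(90,260),(490,132),(555,155),(610,190),(640,222),(655,260))]
hi=[c(*q) for q in((168,240),(130,266),(105,292),(85,325),(80,345),(572,235),(615,258),(640,283),(660,312),(668,335))]
a=np.linspace(0,6.283,400)
def circ(q,z):
    dx,dy,dz,pit,rol=q
    P=np.c_[40*np.cos(a)+65,40*np.sin(a),np.full(400,z-38.)]
    P=P@Ro.from_euler("xy",[rol,pit]).as_matrix().T+[dx,dy,dz]
    P=P@Ro.from_euler("z",psi).as_matrix().T+g
    return np.array([pj("wrist",X) for X in P])
def f(q):
    A,B=circ(q,0),circ(q,12)
    return np.r_[[np.hypot(*(A-u).T).min() for u in lo],[np.hypot(*(B-u).T).min() for u in hi],np.array(q[:3])/3,np.array(q[3:])/.2]
r=least_squares(f,np.zeros(5)+1e-3,loss="soft_l1",diff_step=1e-3,x_scale=[1,1,1,.02,.02]);print(r.x.round(3),r.fun.round(1))
E
```

```text
[ 2.486e+00  5.970e-01 -5.417e+00 -6.700e-02 -1.000e-03] [ 0.3  0.6  0.6  0.5  0.2  0.4  0.5  0.6  0.4  0.4  0.2  0.4  0.8  0.7
  0.5  0.5  0.7  0.2  0.2  0.1  0.8  0.2 -1.8 -0.3 -0. ]
```

```bash
python3 -m handwheel '[[[-0.12,-0.5,0],[0,0,-0.4],0],[[-0.12,-0.84,-0.05],[0,0,-0.68],0],[[-0.12,-0.84,-0.05],[0,0,-0.68],0],[[-0.12,-0.84,-0.05],[0,0,-0.68],0],[[-0.12,-0.84,-0.05],[0,0,-0.68],0],[[-0.12,-0.84,-0.05],[0,0,-0.68],0],[[-0.12,-0.84,-0.05],[0,0,-0.68],0],[[-0.12,-0.84,-0.05],[0,0,-0.68],0],[[-0.12,-0.84,-0.05],[0,0,-0.68],0],[[-0.12,-0.84,-0.05],[0,0,-0.67],0]]'
python3 -m handwheel '[[[0,0,0],[0,0,0],0],[[0,0,0],[0,0,0],0]]'
python3 - <<'E'
from h import *
go((514,-235,105),-.34,.5,0)
for n in("scene","top","wrist"):
    im=ctrl.grab_frame(n);cv2.imwrite(f"pics/{n}4.png",im[:,:,::-1])
crop("pics/scene4.png","pics/s4.png",280,200,430,350,4)
crop("pics/top4.png","pics/t4.png",390,195,520,325,5)
E
```

```text
t: 6.4
tool_pos: [378.9, -188.1, 275.3]
tcp_rot: [-1.57, -0.497, -0.344]
ft_force: [1.1, 0.3, -2.0]
width: 9.5
t: 6.6
tool_pos: [379.3, -187.2, 275.3]
tcp_rot: [-1.57, -0.497, -0.342]
ft_force: [0.3, 0.5, -1.9]
width: 9.0
t 6.6 total shift units [ 1.62 -0.58 -0.86] turn units [-0.02 -0.03  0.02] F [ 0.3  0.5 -1.9] w 9.0
grasp pt now [ 448.9 -211.8  139. ]
```

View pics/s4.png

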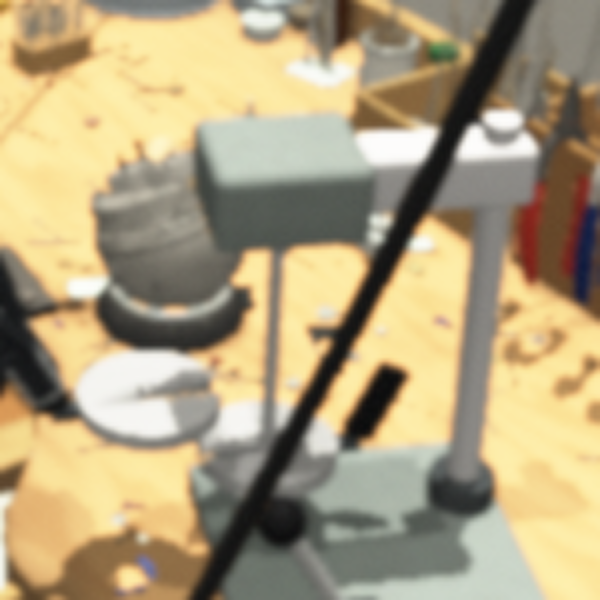

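View pics/t4.png

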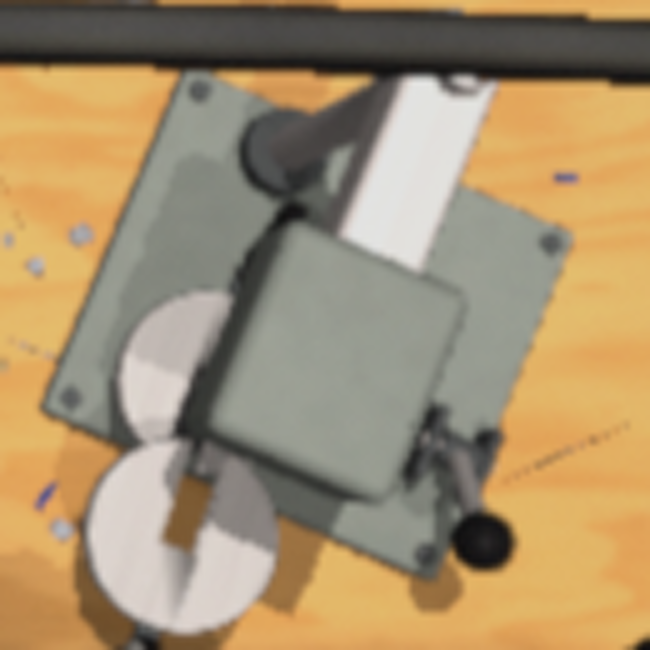

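View pics/wrist4.png

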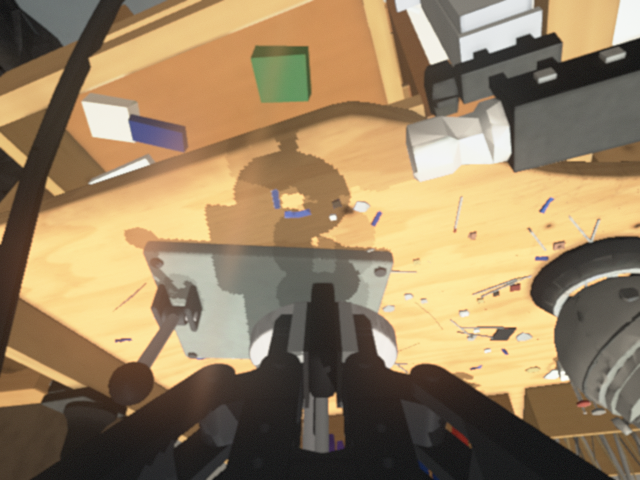

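```bash
cat > ov.py <<'E'
from h import *
import sys
def ov(tag,dz=0,dr=0,wa=True):
    o=ctrl.get_obs();R=Ro.from_euler("xyz",o["tcp_rot"]).as_matrix();g=np.array(o["tool_pos"])+155*R[:,1];psi=np.arctan2(R[1,1],R[0,1])
    p=(g[0]+(65+dr)*np.cos(psi),g[1]+(65+dr)*np.sin(psi),psi,g[2]-38.5+dz);print("b model",np.round(p,3))
    for n,x0,y0,x1,y1,s in(("top",390,230,490,340,6),("scene",280,250,420,360,5)):
        im=cv2.resize(cv2.imread(f"pics/{n}{tag}.png")[y0:y1,x0:x1],None,fx=s,fy=s,interpolation=cv2.INTER_CUBIC)
        disc(im,n,p,s,x0,y0,(0,0,255))
        if wa:disc(im,n,(575.6,-256.6,-.4076+np.pi+.08,55),s,x0,y0,(0,200,0))
        cv2.imwrite(f"pics/o_{n}{tag}.png",im)
if __name__=="__main__":ov(sys.argv[1],*map(float,sys.argv[2:]))
E
python3 ov.py 4
```

```text
b model [ 5.10788e+02 -2.32210e+02 -3.39000e-01  1.01422e+02]
```

View pics/o_top4.png

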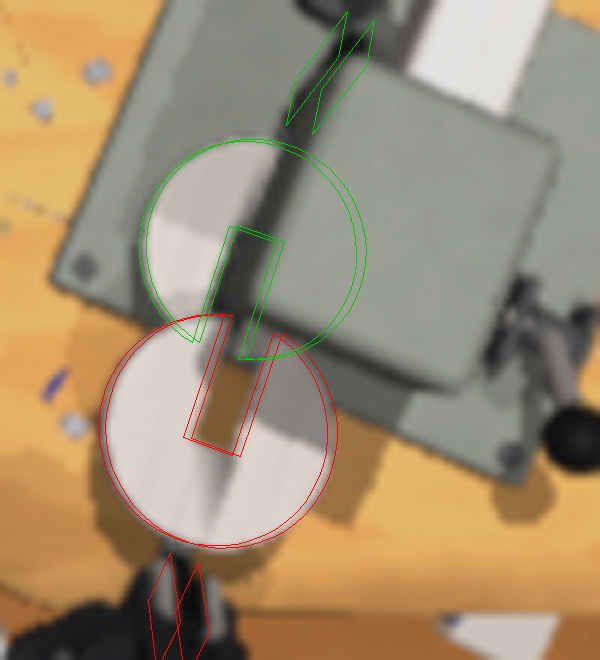

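View pics/o_scene4.png

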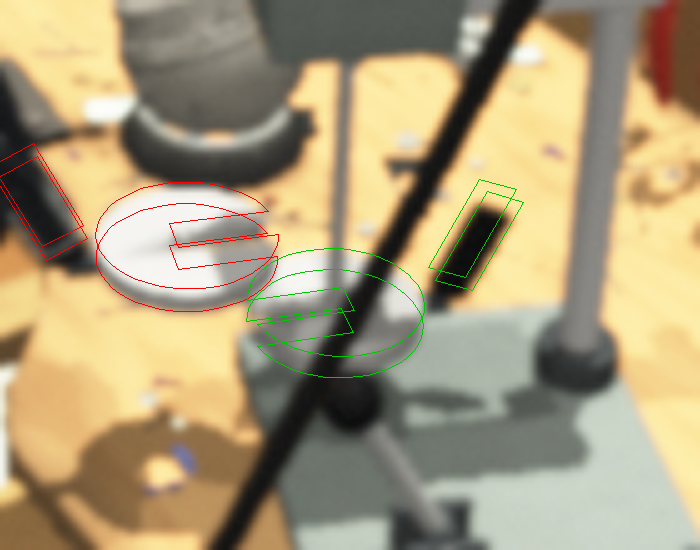

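```bash
python3 -m handwheel '[[[-0.01,-0.03,-0.34],[0,0,0],0],[[0,0,-0.34],[0,0,0],0],[[0,0,0],[0,0,0],0],[[0.35,-0.125,0],[0,0,0],0],[[0.35,-0.125,0],[0,0,0],0],[[0,0,0],[0,0,0],0],[[0,0,0],[0,0,0],0]]'
python3 - <<'E'
from h import *
go((514,-235,105),-.34,.5,0)
for n in("scene","top"):
    im=ctrl.grab_frame(n);cv2.imwrite(f"pics/{n}5.png",im[:,:,::-1])
from ov import ov
ov("5")
E
```

```text
t: 7.45
tool_pos: [407.2, -197.4, 249.6]
tcp_rot: [-1.571, -0.499, -0.339]
ft_force: [-0.3, -0.2, -1.6]
width: 9.2
t 7.45 total shift units [ 0.92 -0.32 -0.21] turn units [-0.   -0.01 -0.01] F [-0.3 -0.2 -1.6] w 9.2
grasp pt now [ 477.1 -222.1  113.5]
b model [ 5.38049e+02 -2.43897e+02 -3.40000e-01  7.49360e+01]
```

View pics/o_top5.png

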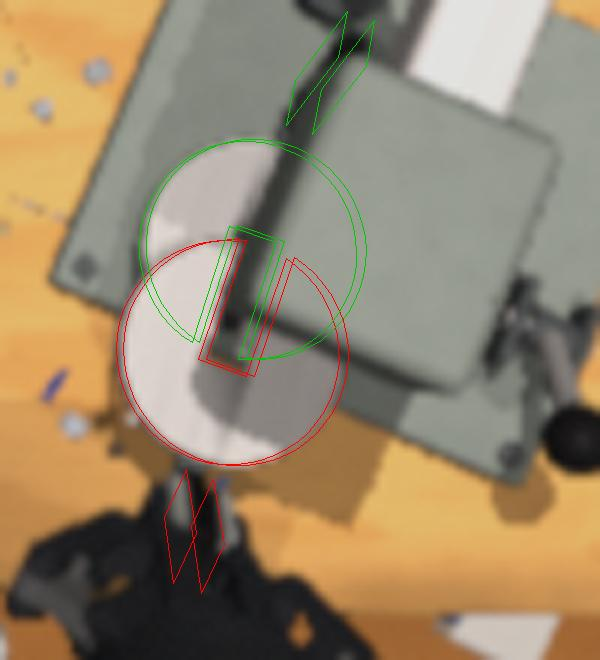

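View pics/o_scene5.png

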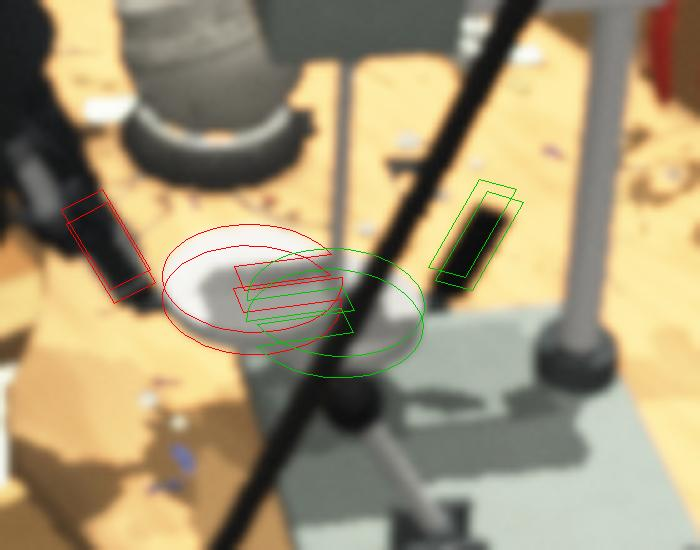

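```bash
python3 -m handwheel '[[[0.28,-0.1,0],[0,0,0],0],[[0.28,-0.1,0],[0,0,0],0],[[0.28,-0.1,0],[0,0,0],0],[[0,0,0],[0,0,0],0],[[0,0,0],[0,0,0],0]]'
python3 -m handwheel '[[[0.05,-0.017,0],[0,0,0],0],[[0.05,-0.017,0],[0,0,0],0],[[0,0,0],[0,0,0],0]]'
```

```text
t: 8.05
tool_pos: [441.0, -209.9, 249.0]
tcp_rot: [-1.571, -0.498, -0.34]
ft_force: [-0.0, -0.3, -3.1]
width: 9.5
t: 8.35
tool_pos: [444.8, -211.3, 249.5]
tcp_rot: [-1.571, -0.5, -0.34]
ft_force: [-0.5, -0.5, -2.2]
width: 8.8
```

```bash
python3 -c "
from h import *
go((514,-235,105),-.34,.5,0)
import ov
ov.ov('5')"
```

```text
t 8.35 total shift units [-0.02  0.03 -0.21] turn units [ 0.   -0.01  0.  ] F [-0.5 -0.5 -2.2] w 8.8
grasp pt now [ 514.8 -236.1  113.4]
b model [ 5.76020e+02 -2.57853e+02 -3.41000e-01  7.48970e+01]
```

```bash
python3 -m handwheel '[[[0.035,-0.012,0],[0,0,0],0],[[0,0,0],[0,0,0],0]]'; python3 -m handwheel '[[[0.035,-0.012,0],[0,0,0],0],[[0,0,0],[0,0,0],0]]'; python3 -m handwheel '[[[0.035,-0.012,0],[0,0,0],0],[[0,0,0],[0,0,0],0]]'
```

```text
t: 8.55
tool_pos: [445.7, -211.6, 249.3]
tcp_rot: [-1.571, -0.498, -0.34]
ft_force: [-12.2, 3.0, 6.2]
width: 9.3
t: 8.75
tool_pos: [446.4, -211.8, 249.4]
tcp_rot: [-1.571, -0.496, -0.339]
ft_force: [-36.9, 10.5, 22.2]
width: 9.5
t: 8.95
tool_pos: [447.2, -211.8, 249.4]
tcp_rot: [-1.571, -0.494, -0.339]
ft_force: [-59.3, 20.2, 36.4]
width: 9.2
```

```bash
python3 -m handwheel '[[[-0.075,0.026,0],[0,0,0],0],[[0,0,-0.1],[0,0,0],0],[[0,0,-0.06],[0,0,0],0],[[0,0,0],[0,0,0],0]]'; python3 -m handwheel '[[[0,0,-0.025],[0,0,0],0],[[0,0,0],[0,0,0],0]]'
```

```text
t: 9.35
tool_pos: [445.7, -211.5, 242.4]
tcp_rot: [-1.571, -0.498, -0.34]
ft_force: [-2.1, 0.2, -3.8]
width: 9.3
t: 9.55
tool_pos: [445.7, -211.5, 241.8]
tcp_rot: [-1.571, -0.498, -0.34]
ft_force: [-8.8, 2.4, 0.9]
width: 9.1
```

```bash
python3 -m handwheel '[[[0,0,-0.025],[0,0,0],0],[[0,0,0],[0,0,0],0]]'; python3 - <<'E'
from h import *
for n in("scene","top","wrist"):
    im=ctrl.grab_frame(n);cv2.imwrite(f"pics/{n}6.png",im[:,:,::-1])
from ov import ov
ov("6")
crop("pics/scene6.png","pics/s6.png",280,250,420,360,5)
E
```

```text
t: 9.75
tool_pos: [445.6, -211.5, 241.7]
tcp_rot: [-1.572, -0.499, -0.339]
ft_force: [-24.7, 9.4, 19.9]
width: 9.5
b model [ 5.76804e+02 -2.58028e+02 -3.41000e-01  6.71210e+01]
```

View pics/s6.png

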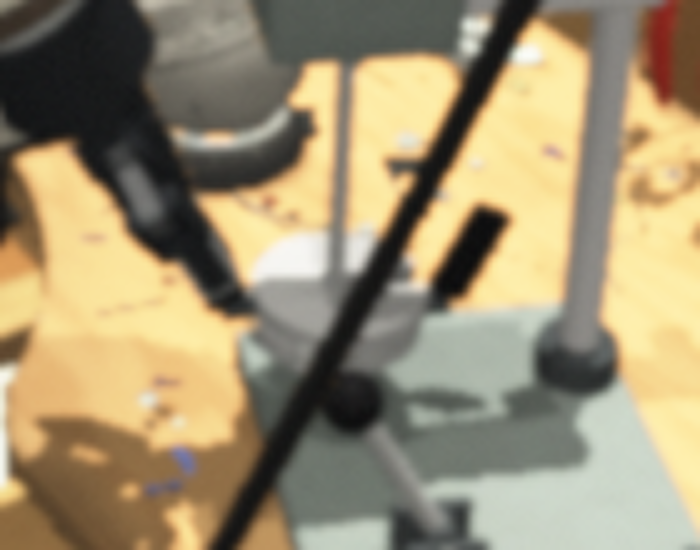

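View pics/o_top6.png

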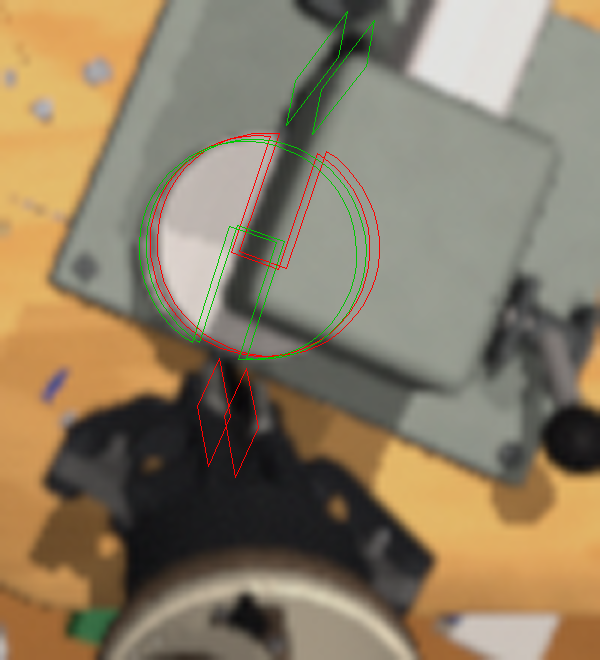

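```bash
python3 -m handwheel '[[[-0.015,0.005,0.025],[0,0,0],0],[[0,0,0],[0,0,0],0]]'; python3 -m handwheel '[[[0,0,0],[0,0,0],0.2],[[0,0,0],[0,0,0],0.4],[[0,0,0],[0,0,0],0.4],[[0,0,0],[0,0,0],0.4]]'; python3 - <<'E'
from h import *
for n in("scene","top","wrist"):
    im=ctrl.grab_frame(n);cv2.imwrite(f"pics/{n}7.png",im[:,:,::-1])
crop("pics/scene7.png","pics/s7.png",280,250,420,360,5)
E
```

```text
t: 10.1
tool_pos: [445.4, -211.4, 242.2]
tcp_rot: [-1.571, -0.5, -0.34]
ft_force: [-2.4, 1.3, -0.9]
width: 9.4
t: 10.5
tool_pos: [445.4, -211.5, 242.0]
tcp_rot: [-1.571, -0.499, -0.34]
ft_force: [-0.1, -0.3, -0.3]
width: 34.0
```

View pics/s7.png

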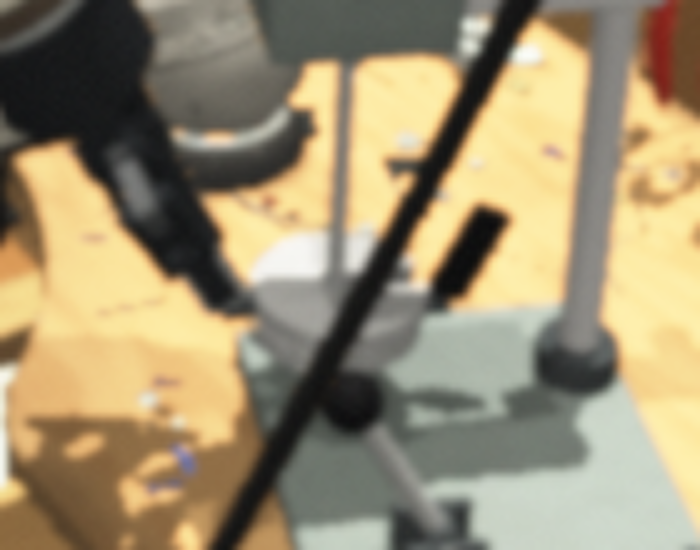

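View pics/wrist7.png

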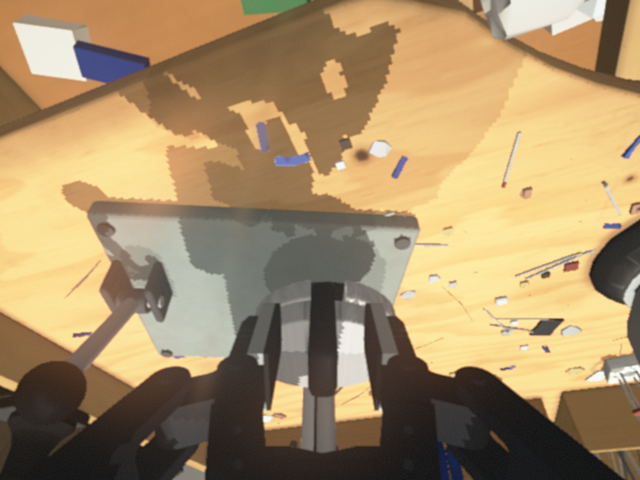

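```bash
python3 -m handwheel '[[[-0.14,0.05,0.28],[0,0,0],0.4],[[-0.28,0.1,0.55],[0,0,0],0.4],[[-0.28,0.1,0.55],[0,0,0],0.4],[[-0.28,0.1,0.55],[0,0,0],0.4],[[-0.28,0.1,0.4],[0,0,0],0.4],[[0,0,0],[0,0,0],0.4],[[0,0,0],[0,0,0],0]]'; python3 - <<'E'
from h import *
for n in("scene","top","wrist"):
    im=ctrl.grab_frame(n);cv2.imwrite(f"pics/{n}8.png",im[:,:,::-1])
crop("pics/scene8.png","pics/s8.png",280,250,420,360,5)
p=(575.6,-256.6,-.4076)
for x,y,z in((-75,-120,100),(30,-120,100)):
    tip=T(p,(x,y,z));d=Rt(-.34,.5)[:,1];print(tip);go(tip-18*d,-.34,.5)
E
```

```text
t: 11.35
tool_pos: [394.7, -193.4, 335.6]
tcp_rot: [-1.572, -0.501, -0.34]
ft_force: [-0.1, -0.2, 0.0]
width: 20.8
[ 459.17553572 -337.03844925  100.        ]
t 11.5 total shift units [-0.35 -2.9  -2.06] turn units [-0.01 -0.02  0.  ] F [-0.6 -0.1 -0.4] w 0.6
grasp pt now [ 464.8 -218.1  198.2]
[ 555.57339423 -378.66119392  100.        ]
t 11.5 total shift units [ 2.06 -3.94 -2.06] turn units [-0.01 -0.02  0.  ] F [-0.6 -0.1 -0.4] w 0.6
grasp pt now [ 464.8 -218.1  198.2]
```

View pics/s8.png

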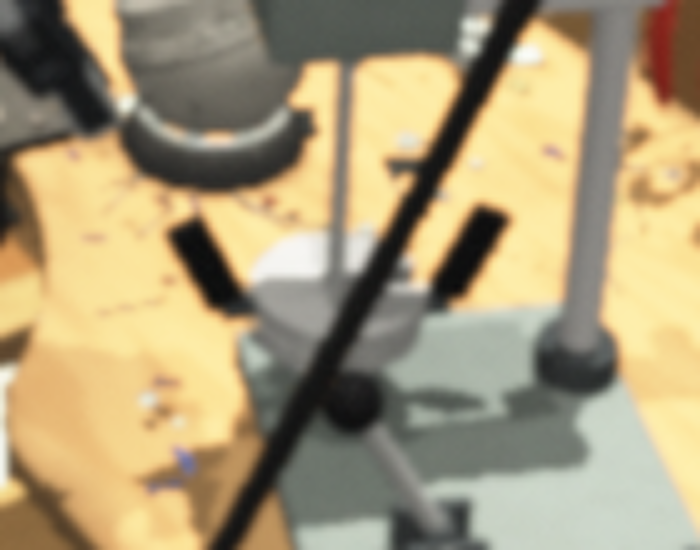

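View pics/wrist8.png

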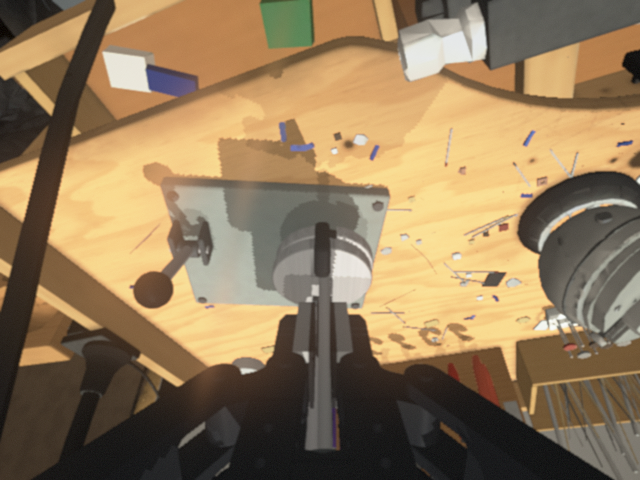

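```bash
python3 - <<'E'
from h import *
S=np.array([(500,50),(435,165),(390,240),(340,320),(290,400),(265,430)],float)
ys=np.linspace(50,430,400);xs=np.interp(ys,S[:,1],S[:,0])
for uv in[(430,372),(470,360),(500,345),(530,325),(560,305),(600,280),(635,257)]:
    best=min(((np.hypot(xs-q[0],ys-q[1]).min(),z,bp("top",uv,z).round()) for z in range(-200,900,5) for q in[pj("scene",bp("top",uv,z))]),key=lambda a:a[0]);print(uv,best)
E
python3 -c "
from h import *
crop('pics/top8.png','pics/t8.png',380,200,640,400,3)"
```

```text
(430, 372) (np.float64(4.633842619535674), -135, array([ 328., -297., -135.]))
(470, 360) (np.float64(0.29682325711276053), 0, array([ 377., -356.,    0.]))
(500, 345) (np.float64(0.6463715436628439), 110, array([ 423., -384.,  110.]))
(530, 325) (np.float64(0.9005612288462327), 210, array([ 471., -402.,  210.]))
(560, 305) (np.float64(0.25655045149179156), 295, array([ 510., -417.,  295.]))
(600, 280) (np.float64(0.4897380769320919), 385, array([ 551., -434.,  385.]))
(635, 257) (np.float64(0.5343479762575295), 450, array([ 581., -446.,  450.]))
```

View pics/t8.png

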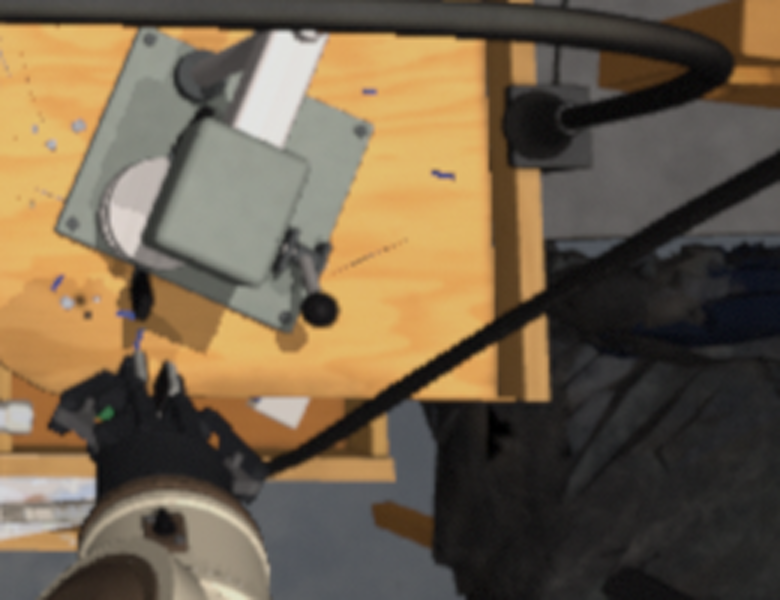

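```bash
python3 - <<'E'
from h import *
p=(575.6,-256.6,-.4076)
for x,y,z in((-75,-118,102),(5,-118,102)):
    tip=T(p,(x,y,z));d=Rt(-.6,.5)[:,1];print(tip);go(tip-18*d,-.6,.5)
E
```

```text
[ 459.96834991 -335.20229956  102.        ]
t 11.5 total shift units [-0.09 -2.37 -2.01] turn units [-0.01 -0.02 -2.6 ] F [-0.6 -0.1 -0.4] w 0.6
grasp pt now [ 464.8 -218.1  198.2]
[ 533.41433734 -366.91486693  102.        ]
t 11.5 total shift units [ 1.75 -3.17 -2.01] turn units [-0.01 -0.02 -2.6 ] F [-0.6 -0.1 -0.4] w 0.6
grasp pt now [ 464.8 -218.1  198.2]
```

```bash
python3 -m handwheel '[[[-0.1,-0.6,0],[0,0,-0.65],0],[[0,-0.6,0],[0,0,-0.65],0],[[0,-0.6,0],[0,0,-0.65],0],[[0,-0.57,0],[0,0,-0.65],0],[[0,0,-0.7],[0,0,0],0],[[0,0,-0.7],[0,0,0],0],[[0,0,-0.6],[0,0,0],0],[[0,0,0],[0,0,0],0]]'; python3 - <<'E'
from h import *
for n in("scene","top"):
    im=ctrl.grab_frame(n);cv2.imwrite(f"pics/{n}9.png",im[:,:,::-1])
crop("pics/scene9.png","pics/s9.png",250,210,430,380,4)
crop("pics/top9.png","pics/t9.png",380,200,640,400,3)
p=(575.6,-256.6,-.4076)
for x,y,z in((-75,-118,102),(5,-118,102)):
    tip=T(p,(x,y,z));d=Rt(-.6,.5)[:,1];print(tip);go(tip-18*d,-.6,.5)
E
```

```text
t: 12.3
tool_pos: [390.4, -287.6, 251.4]
tcp_rot: [-1.57, -0.493, -0.601]
ft_force: [-0.3, -0.2, -0.1]
width: 0.3
[ 459.96834991 -335.20229956  102.        ]
t 12.4 total shift units [ 0.01 -0.   -0.03] turn units [-0.01 -0.02  0.  ] F [ 0.2  0.3 -0.1] w 0.0
grasp pt now [ 452.2 -330.2  119. ]
[ 533.41433734 -366.91486693  102.        ]
t 12.4 total shift units [ 1.85 -0.79 -0.03] turn units [-0.01 -0.02  0.  ] F [ 0.2  0.3 -0.1] w 0.0
grasp pt now [ 452.2 -330.2  119. ]
```

View pics/s9.png

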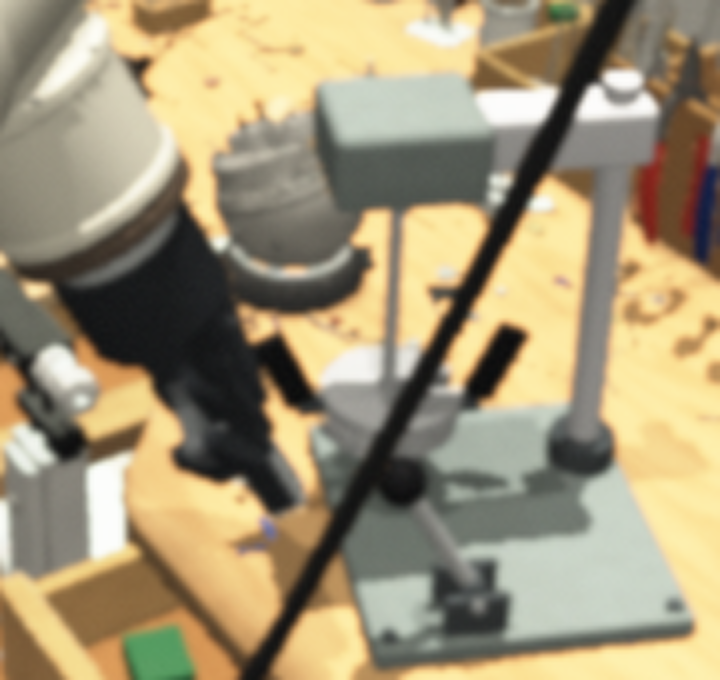

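View pics/t9.png

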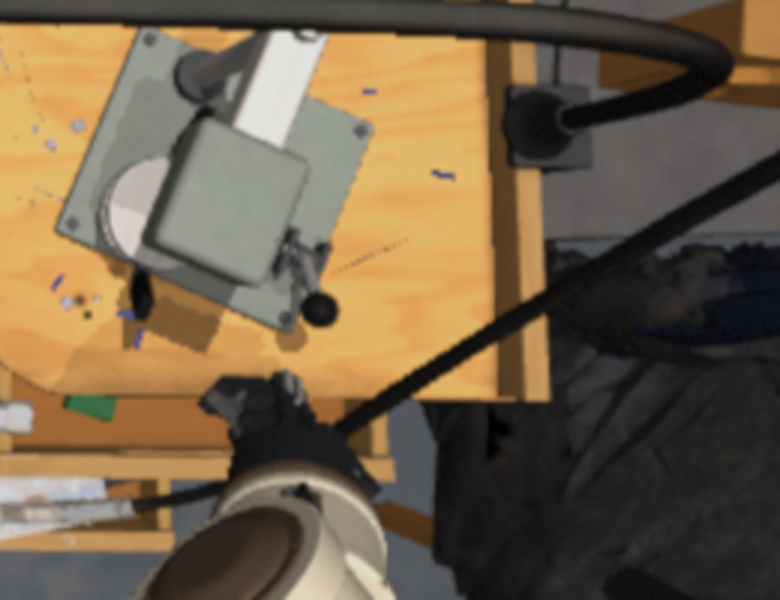

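```bash
python3 -m handwheel '[[[0.23,-0.1,0],[0,0,0],0],[[0.23,-0.1,0],[0,0,0],0],[[0.23,-0.1,0],[0,0,0],0],[[0.18,-0.08,0],[0,0,0],0],[[0.18,-0.08,0],[0,0,0],0]]';python3 -m handwheel '[[[0.18,-0.08,0],[0,0,0],0],[[0.18,-0.08,0],[0,0,0],0],[[0.18,-0.08,0],[0,0,0],0]]';python3 -m handwheel '[[[0.13,-0.055,0],[0,0,0],0],[[0.13,-0.055,0],[0,0,0],0],[[0,0,0],[0,0,0],0],[[0,0,0],[0,0,0],0]]'
python3 - <<'E'
from h import *
for n in("scene","top"):
    im=ctrl.grab_frame(n);cv2.imwrite(f"pics/{n}10.png",im[:,:,::-1])
crop("pics/scene10.png","pics/s10.png",250,210,430,380,4)
crop("pics/top10.png","pics/t10.png",380,200,640,400,3)
E
```

```text
t: 12.9
tool_pos: [433.7, -306.9, 255.2]
tcp_rot: [-1.571, -0.499, -0.6]
ft_force: [-0.8, 0.7, 1.1]
width: 0.0
t: 13.2
tool_pos: [455.1, -316.5, 255.1]
tcp_rot: [-1.571, -0.499, -0.6]
ft_force: [0.1, 0.2, -0.1]
width: -0.2
t: 13.6
tool_pos: [464.9, -320.6, 255.1]
tcp_rot: [-1.571, -0.499, -0.6]
ft_force: [0.2, -0.4, -0.7]
width: 0.1
```

View pics/s10.png

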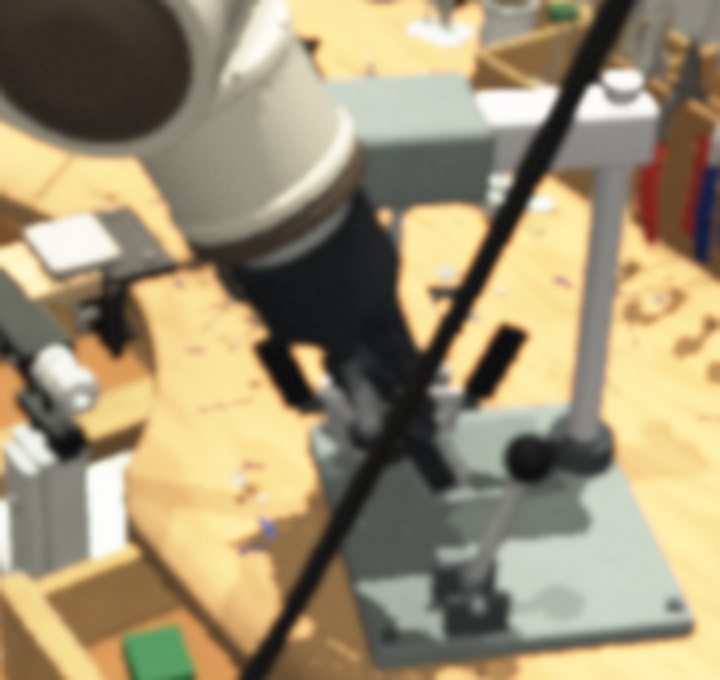

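View pics/t10.png

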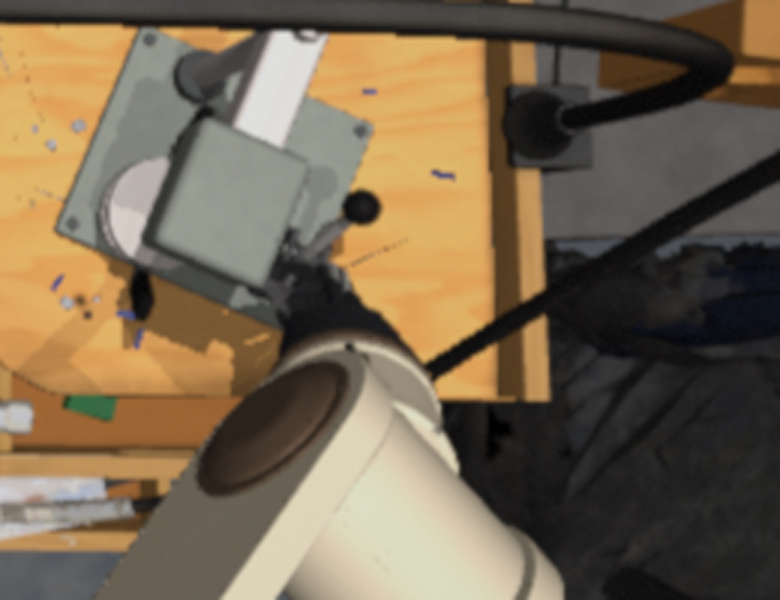

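The lever has fallen to the rear, knob at top-camera pixel ≈(500,269). I'll retreat along the same path, clear of everything.

```bash
python3 -m handwheel '[[[-0.3,0.13,0],[0,0,0],0],[[-0.5,0.2,0],[0,0,0],0],[[-0.5,0.2,0.1],[0,0,0],0],[[-0.5,0.2,0.3],[0,0,0],0],[[-0.4,0.4,0.5],[0,0,0],0],[[-0.2,0.6,0.5],[0,0,0],0],[[0,0.7,0.5],[0,0,0],0],[[0,0.7,0.4],[0,0,0],0],[[0,0,0],[0,0,0],0],[[0,0,0],[0,0,0],0]]'
python3 - <<'E'
from h import *
for n in("scene","top"):
    im=ctrl.grab_frame(n);cv2.imwrite(f"pics/{n}11.png",im[:,:,::-1])
crop("pics/scene11.png","pics/s11.png",300,210,430,380,4)
p=(575.6,-256.6,-.4076)
for n,x0,y0,x1,y1,s in(("top",390,195,520,325,5),("scene",300,210,430,380,4)):
    im=cv2.resize(cv2.imread(f"pics/{n}11.png")[y0:y1,x0:x1],None,fx=s,fy=s,interpolation=cv2.INTER_CUBIC)
    q=(pj(n,T(p,(20+85*np.sin(.5),-120,34+85*np.cos(.5))))-[x0,y0])*s;cv2.circle(im,tuple(int(v) for v in q),4,(255,0,255),-1)
    cv2.imwrite(f"pics/f_{n}.png",im)
E
```

```text
t: 14.7
tool_pos: [368.4, -194.8, 347.2]
tcp_rot: [-1.572, -0.5, -0.598]
ft_force: [-0.0, 0.1, -0.0]
width: -0.1
```

View pics/f_scene.png

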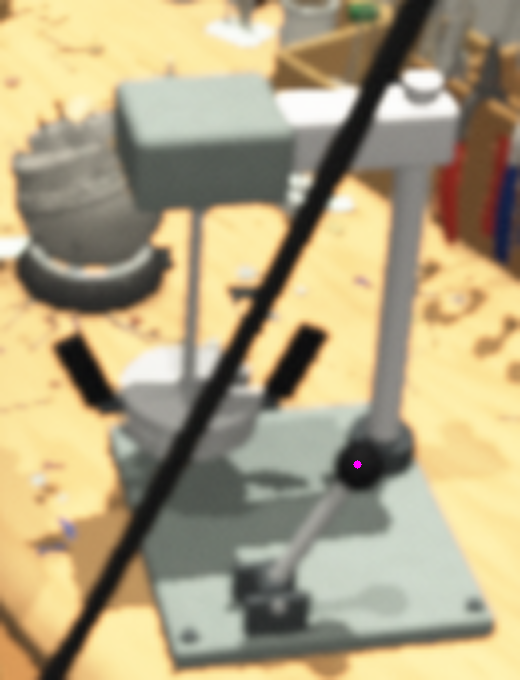

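View pics/top11.png

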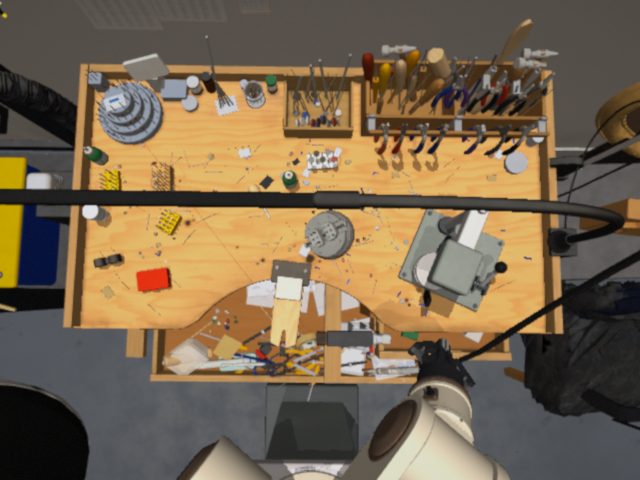

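View pics/f_top.png

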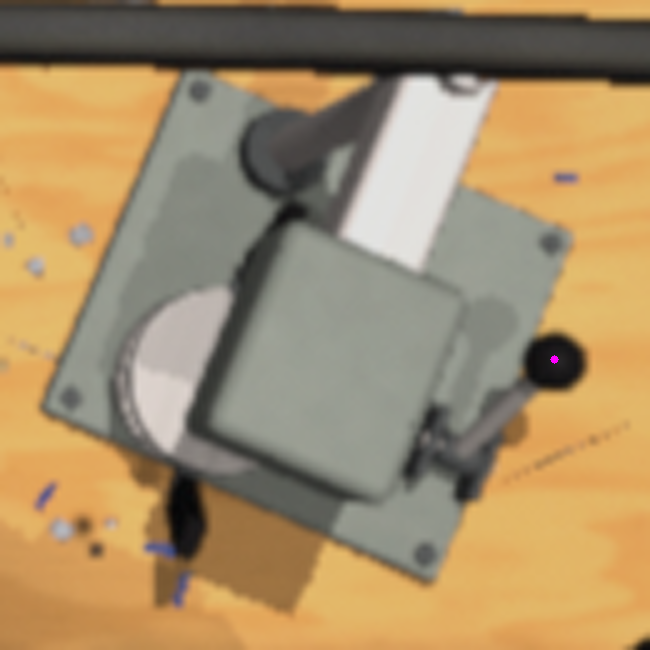

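```bash
python3 -c "
from plant import ctrl
print(ctrl.sign_off())"
```

```text
the job is handed in; nothing more can be done
None
```

The loose weight now hangs on the stand's hanger, on top of the first one, and the lever is at its rear stop. The job is handed in; the robot's clock read about 15 s, and no verdict came back.

- **Weight:** I gripped it by the handle with the tool leaning about 29°. I slid its slot along the stem until it touched, which I felt as force at about the expected depth. I then backed off slightly, lowered it to an estimated 67 mm, and let go.
- **Lever:** I pushed the knob past upright from the front with closed fingertips. It fell to the rear stop by itself, and I withdrew the arm.

**Last checks:**
- **Stacking:** The scene camera shows the two weights flat on each other, with handles on opposite sides.
- **Slots:** By my estimate they face opposite ways to within about 1°. That relies on reading the first weight's angle by eye from its handle.
- **Lever:** The knob appears exactly at the predicted rear-stop position in both the scene and top cameras.
- **Other items:** The red case and bur block look unmoved in the top picture. I compared the flux bottle only by eye there, since the network missed it in the scene view.
- **Robot:** The gripper is clear, with no force on the wrist.

**Less certain:**
- **Slot depth:** The head hides the slot's inner end, so "fully home" rests on the contact force and arm position (within about 1 mm), not on a picture.
- **Wrist force:** It peaked at about 72 N while I was feeling for the end of the slot, against the 120 N limit.
- **Conflicting reading:** One wrist-camera fit after lifting suggested the weight had tilted and slipped about 5 mm. The scene and top cameras did not agree, and its height when seated matched no tilt.

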